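Glue the half-lap joint

TASK

Take the glue brush from its stand, dip the tip of its bristles well down into the yellow glue pot, then dab it gently on the pencilled cross on the half-lap cut at the end of the wooden rail. Finally lay the brush back in its stand as it was, bristles down against the stop. Leave the pot standing where it is and the bottle, tape dispenser and file alone.

Things in the scene. Friction and masses are not known exactly. Their poses are not given: they have to be found in the camera images.
- brush: glue brush 160 mm long; origin mid-length on its underside, +x along it to the bristles, +z out of its upper face. Pale wooden flat-sided handle 14 wide (y) x 16 mm thick, x = -80 to 25; aluminium ferrule 24 mm wide, to x = 45; black springy bristles 22 wide x 13 mm thick, to x = 80, bending up to 0.5 rad about y. In the stand it slopes 45 degrees, bristles down
- brush_grip (a point): point in the middle of the handle's section where it is best gripped (fingers closing along the brush's y), 55 mm from the handle's end and 105 mm from the bristle tip; axes as the brush
- brush_tip (a point): centre of the bristles' end face; axes turn with the bristles
- rest: brush stand, fixed: dark steel base 160 x 80 x 8 mm and a blue trough sloping down 45 degrees towards its +x, 34 mm wide inside, walls 16 mm high, 72 mm long, closed below by an end stop; a steel tongue 9 mm wide (narrower than the handle) runs on up under the handle. Origin: centre of the base's underside; z up; 145 mm high with the brush
- rest_seat (a point): where the brush's origin lies when the brush is home in the stand, on the slope, 75 mm above the table; axes as the stand
- rest_stop (a point): where the bristle tip lies when the brush is home, against the end stop; axes as the stand
- rest_handle (a point): where brush_grip lies when the brush is home, 98 mm above the table; axes as the stand
- pot: yellow plastic glue pot, round, open, loose on the table, 300 g, 50 mm high, outer radius 45 mm at the rim and 42 mm at the foot, wall 4 mm, floor 5 mm thick. Origin: centre of its underside; z up. No glue is shown: the tip is wetted once it is 15 mm below the rim
- pot_rim (a point): centre of the pot's mouth at rim height, 50 mm above the table
- rail: wooden rail 44 wide x 28 mm thick in a red mitre box (x = 55 to 245 mm, 72 wide, 48 mm high), fixed; its half-lap end points to the robot. Origin on the table under the lap's centre; +x along the rail away from the lap. The lap is a level step 44 x 44 mm, top 26 mm above the table; the full-thickness shoulder starts at x = 22 mm, 40 mm high; a hold-down screw at x = 150 is 68 mm high
- lap (a point): centre of the lap's upper face, where the pencilled cross is, 26 mm above the table; axes as the rail
- glue_bottle: white glue bottle with a blue label and orange cap, standing, radius 31 mm, 170 mm high; bystander; origin at the centre of its underside
- tape: tape dispenser, black and white, 130 x 60 mm, 76 mm high; bystander; origin at the centre of its underside
- file: wood file, 220 mm long, 22 mm high, lying, with a wooden handle; bystander; origin near mid-length at table height, +x along it to the tip
There are look-alikes about, which are no part of the job. Leave any purple, red or turquoise look-alike of the brush alone.

How it is judged:
By the outcome, as a careful person would: the job done as asked, in the order asked, and still so for the second after the job is handed in, with the robot touching nothing.
It also fails if it takes over 58 s, if anything falls off the work surface, if the arm or the gripper's body presses on something with over 40 N, if the wrist force passes 120 N, or if a joint passes its speed limit or range.

ROBOT

A 7-joint arm with a two-finger parallel gripper is mounted at the origin on the work surface. World frame = base frame: x ahead of the robot, y to its left, z up, the work surface at z = 0. Lengths are in mm, angles in rad, forces in N, time in s.
With the tool pointing down it reaches from about 400 to 875 mm from the base axis. Payload 4.4 kg.
Tool frame: the origin (TCP) lies between the finger pads; the fingertips stand 17 mm ahead of it and the grasp point (between the pads) lies 2 mm behind it; z points along the fingers, y is the line along which they close (so a half turn about z gives the same grasp; the last joint's range is limited). The gripper opens to 85 mm and grips with 20 to 120 N. Pads are 22 mm wide; open, the fingers measure 114 mm over their backs; the gripper's body (76 mm by 85 mm) begins 54 mm behind the grasp point. The pads swing forward as they close: fully open they stand 13 mm farther back than shut.
Start: joints at [-1.362, 0.628, 0.038, 1.517, -0.027, 0.996, -0.02], TCP at [176.356, 625.633, 248.313] pointing down, gripper open.
Joint ranges: [-3.06, 3.06], [-0.37, 2.12], [-1.25, 1.32], [0.18, 2.47], [-1.1, 4.24], [0.23, 1.98], [-2.94, 2.94]. Speed limits (rad/s): [2.57, 2.57, 3.14, 3.14, 3.14, 3.14, 3.14].

INTERFACE

Orientations are given as [roll, pitch, yaw] about the fixed x, y, z axes, in that order (R = Rz(yaw) Ry(pitch) Rx(roll)).
In Python, from cell import sensors, get_image, ctrl gives the robot as it stands.
- The arm moves only by the tool send_rows, never from a script. Its argument "series" is a list of rows, each a list of 3 entries, a list of its own where there are three numbers: the finger opening in mm, from 0 to 85.4, then the shift along the world's x, y, z in units of 60 mm (1.0 is 60 mm), then the turn, a rotation vector about the world's x, y, z in units of 5 degrees (1.0 is 5 degrees). A call has 1 to 8 rows; each row shifts and turns the commanded pose from where the row before left it; what a row does not reach is not made up. A row lasts 1/8 s, in which the tool goes at most 62.5 mm and 10.7 degrees, less where a joint would pass 70% of its speed; a pose out of reach is approached as far as the arm can. A call is refused whole if a number of a shift passes 1 or a number of a turn 1, either way. A call with a gripper value outside its range is refused whole. The fingers move at their own pace and stop on an object; the grip force is fixed at half the most. Time passes only in rows, so rows that do not move let the fingers close. It gives the time, the measured TCP pose, the force, the opening and the grip force at its end, in the units of the state.
- sensors.read_state(): the state, without advancing time (a new reading comes with each control period).
- get_image(name): name is "scene" or "side" or "wrist"; returns a dict with "img" (420x560x3 uint8, red, green, blue), "depth" (420x560 float32, mm along the optical axis (not along the pixel's ray), 0 where there is no reading), "vfov" (degrees; the focal length in pixels is half the picture's height over the tangent of half this angle, whatever the lens; pixels are square), "cx", "cy" (the principal point, pixels), "world_to_cam" (4x4, takes a point from world to camera coordinates). Camera axes: x right, y down, z forward; pixel columns grow to the right and rows downward; lengths in mm; the calibration is good to about 2 mm. A picture is of the moment at which its call begins.
- ctrl.finish_job(): hands the job in; it is judged then, once.
The state is a dict: "clock": time; "qpos": joint angles; "qd": joint speeds; "tau": joint torques, N m; "eef_pos": TCP position; "tool_rot": TCP orientation; "force": force on the tool from outside, world axes, zero at the start; "torque": the same for the moment, N m; "width": finger opening in mm; "gripper_force": force on a finger pad.
Only numpy, scipy, OpenCV 4.12 (cv2) and the standard library are available. Lean on these libraries where they do the work, as an engineer would, in place of code of your own. Each camera call takes 0.05 s, during which the arm holds its last target. There are 200 camera calls.

## Working session

There is one attempt and no reset: what is moved stays moved. The work goes in short steps, Python scripts to look and compute and a tool call to move; the robot and the scene stay as the last step left them, time stands still between calls to the robot, and variables do not carry over. Pictures are saved under pics/ and viewed, at most 10 in all, crops included, and the job is handed in when it is done.

Besides the shell and the picture viewer there is one more tool, called after "Request:" by a JSON object that holds its "fn" and its "kwargs". send_rows: Moves the arm, as the interface text tells. Its arguments: {"type":"object","properties":{"series":{"type":"array"}},"required":["series"]}

```bash
mkdir -p pics; cat > h.py <<'E'
import numpy as np, cv2
from cell import sensors, get_image, ctrl
def grab(n,save=None):
    d=get_image(n)
    np.savez('%s.npz'%(save or n),**{k:np.asarray(v) for k,v in d.items()})
    return d
def load(n): return dict(np.load('%s.npz'%n))
def f(d): return 210/np.tan(np.radians(float(d['vfov']))/2)
def px(d,u,v,r=1):
    D=d['depth'][int(v)-r:int(v)+r+1,int(u)-r:int(u)+r+1]; z=np.median(D[D>0])
    return ray(d,u,v,z)
def ray(d,u,v,z):
    c=np.array([(u-d['cx'])*z/f(d),(v-d['cy'])*z/f(d),z,1]); return (np.linalg.inv(d['world_to_cam'])@c)[:3]
def proj(d,p):
    c=d['world_to_cam']@np.append(p,1); return c[0]/c[2]*f(d)+d['cx'],c[1]/c[2]*f(d)+d['cy']
def cloud(d):
    v,u=np.nonzero(d['depth']>0); z=d['depth'][v,u]
    c=np.stack([(u-d['cx'])*z/f(d),(v-d['cy'])*z/f(d),z,np.ones_like(z)])
    return (np.linalg.inv(d['world_to_cam'])@c)[:3].T, d['img'][v,u], u, v
def tri(d1,p1,d2,p2):
    A=[]
    for d,(u,v) in((d1,p1),(d2,p2)):
        a=np.linalg.inv(d['world_to_cam']); o=a[:3,3]; q=a[:3,:3]@np.array([(u-d['cx'])/f(d),(v-d['cy'])/f(d),1]); A.append((o,q/np.linalg.norm(q)))
    M=sum(np.eye(3)-np.outer(q,q) for o,q in A); b=sum((np.eye(3)-np.outer(q,q))@o for o,q in A)
    return np.linalg.solve(M,b)
E
python3 - <<'E'
from h import *
for n in('scene','side'):
    d=grab(n); cv2.imwrite(f'pics/{n}0.png',cv2.resize(d['img'][...,::-1],(800,600),interpolation=cv2.INTER_CUBIC)); print(n,d['vfov'],d['cx'],d['cy'],np.linalg.inv(d['world_to_cam'])[:3].round(2).tolist())
print(sensors.read_state())
E
```

```text
scene 49.79497233250432 286.5745672240964 211.4773667574624 [[0.84, 0.46, -0.29, 881.5], [0.54, -0.7, 0.47, -557.31], [0.02, -0.55, -0.84, 1051.6]]
side 45.78877421756471 282.03534604406804 204.2397915076478 [[0.94, -0.26, 0.21, 211.63], [-0.33, -0.71, 0.62, -1010.88], [-0.01, -0.66, -0.75, 1298.23]]
{'clock': 0.1, 'qpos': array([-1.36181279,  0.62922968,  0.03845164,  1.51824817, -0.02699741,
        0.99630078, -0.01999927]), 'qd': array([ 0.00058349, -0.00362584,  0.00033134, -0.00196884,  0.00023329,
        0.00167889,  0.00103554]), 'tau': array([ 3.23365486e-03, -5.64536297e+01,  1.23053379e+00, -1.93973422e+01,
        1.12767558e-02,  5.36938605e-03,  3.26273562e-05]), 'eef_pos': array([176.20355452, 625.12265973, 247.50301318]), 'tool_rot': array([-3.13992491e+00,  2.12473590e-05,  2.86680616e+00]), 'force': array([-0.72620509,  0.20480476,  0.1632699 ]), 'torque': array([ 0.012204  , -0.01858082,  0.00635232]), 'gripper_force': 0.0, 'width': 85.36903610191148}
```

View pics/scene0.png

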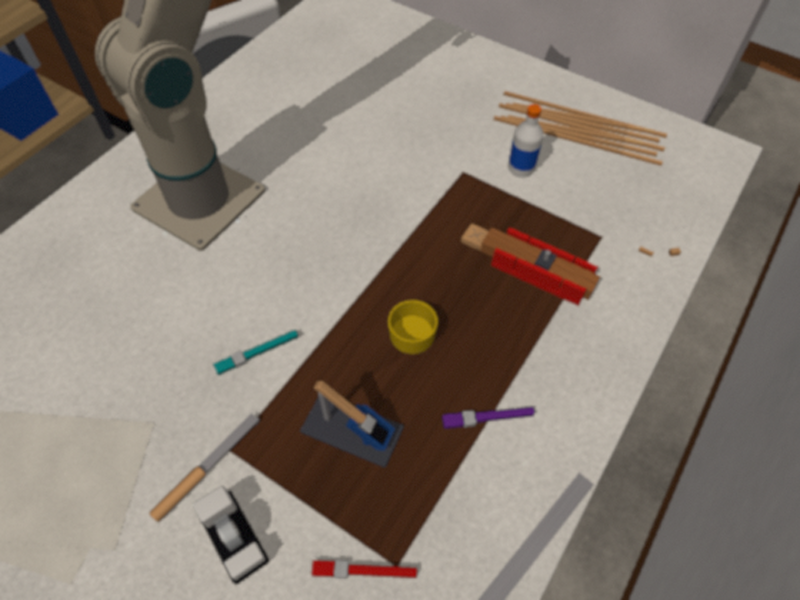

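View pics/side0.png

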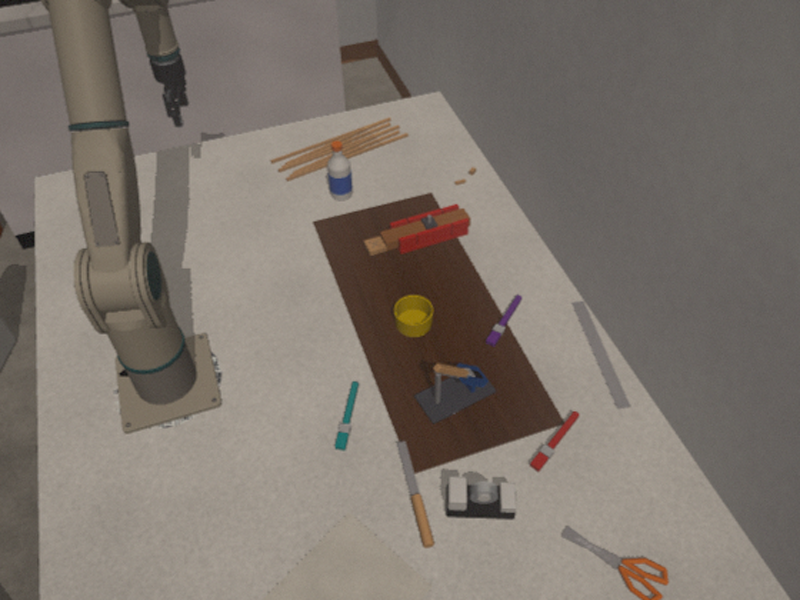

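The two views show these brush-like things (pixels in the scene picture at 800x600):
- Pale wooden brush in the blue and grey stand, at (355,410).
- Turquoise at (258,352), purple at (490,415) and red at (365,570), all lying on the table.

Only the pale one in the stand fits the description. The pot is at (413,325), and the lap is the pale end of the rail at (475,237). I'll confirm in an enlarged crop.

```bash
python3 - <<'E'
from h import *
s,t=load('scene'),load('side')
def crop(d,u0,v0,w,h,k): return cv2.resize(d['img'][v0:v0+h,u0:u0+w,::-1],(w*k,h*k),interpolation=cv2.INTER_CUBIC)
a=crop(s,205,260,80,70,5); b=crop(t,285,245,80,70,5); c=crop(s,315,150,80,50,5); e=crop(t,250,150,80,50,5)
cv2.imwrite('pics/crop1.png',np.vstack([np.hstack([a,b]),np.hstack([c,e])]))
for n,d in(('scene',s),('side',t)):
    P,C,u,v=cloud(d); hsv=cv2.cvtColor(C[None],cv2.COLOR_RGB2HSV)[0].astype(int)
    m=(hsv[:,0]>20)&(hsv[:,0]<34)&(hsv[:,1]>180)&(hsv[:,2]>70)
    Q=P[m]; print(n,'yellow',m.sum(),np.percentile(Q,[1,50,99],axis=0).round(0).tolist())
    R=Q[Q[:,2]>44]; A=np.c_[2*R[:,:2],np.ones(len(R))]; x=np.linalg.lstsq(A,(R[:,:2]**2).sum(1),rcond=None)[0]; print(x[:2],np.sqrt(x[2]+x[0]**2+x[1]**2),R[:,2].max())
E
```

```text
scene yellow 1084 [[509.0, -73.0, -1.0], [561.0, -21.0, 16.0], [608.0, 40.0, 53.0]]
[565.06891348 -30.41121563] 42.552509169389936 55.42750985484895
side yellow 644 [[523.0, -78.0, -3.0], [568.0, -19.0, 21.0], [608.0, 50.0, 52.0]]
[565.44491723 -33.40584277] 42.23484766006721 53.8523821703684
```

View pics/crop1.png

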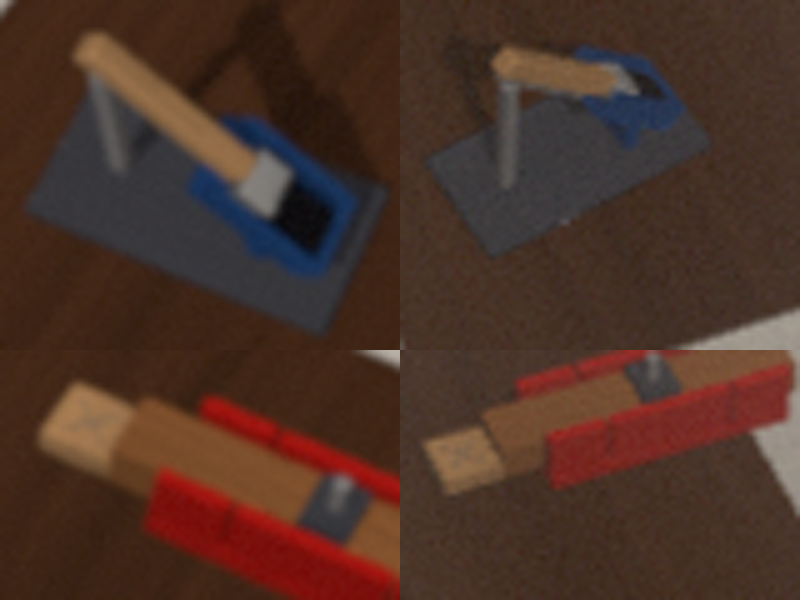

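The crop confirms it: a pale handle, grey ferrule and black bristles, lying in the blue trough. The cross shows at about scene px (334,164) and side px (262,171). Next I'll triangulate.

```bash
python3 - <<'E'
from h import *
s,t=load('scene'),load('side')
def S(x,y,o): return ((x+.5)/5-.5+o[0],(y+.5)/5-.5+o[1])
a,b,c,e=(205,260),(285,245),(315,150),(250,150)
pts={'cross':(S(93,72,c),S(62,104,e)),
'lapL':(S(38,88,c),S(37,140,e)),'lapT':(S(80,32,c),S(24,92,e)),
'shL':(S(112,112,c),S(100,122,e)),'screw':(S(342,130,c),S(255,10,e)),
'handle_end_mid_top':(S(103,38,a),S(108,50,b)),
'ferr_handle':(S(250,165,a),S(212,73,b)),
'baseA':(S(25,210,a),S(27,160,b)),'baseB':(S(322,333,a),S(310,143,b)),'x':(S(25,210,a),S(93,256,b)),
}
for k,(p,q) in pts.items():
    X=tri(s,p,t,q); print(k,X.round(1),'err',np.round(np.subtract(proj(s,X),p),1), 'depth s',px(s,*np.round(p)).round(0),'t',px(t,*np.round(q)).round(0))
for nm,(u,v),d in (('sL',S(25,210,a),s),('sB',S(322,333,a),s),('sR',S(387,188,a),s),('tL',S(27,160,b),t),('tB',S(93,256,b),t),('tR',S(310,143,b),t)):
    # intersect z=8
    p0,p1=ray(d,u,v,800),ray(d,u,v,1500); print(nm,(p0+(p1-p0)*(8-p0[2])/(p1[2]-p0[2])).round(1))
for n,d in(('s',s),('t',t)):
    P,C,u,v=cloud(d); hsv=cv2.cvtColor(C[None],cv2.COLOR_RGB2HSV)[0].astype(int)
    if n=='s': reg=(u>215)&(u<258)&(v>264)&(v<300)
    else: reg=(u>303)&(u<330)&(v>252)&(v<266)
    m=reg&(P[:,2]>60)&(hsv[:,0]<20)&(hsv[:,1]>90)&(hsv[:,2]>100)
    Q=P[m]; cen=Q.mean(0); w=np.linalg.svd(Q-cen)[2]; print(n,'handle',m.sum(),cen.round(1),w[0].round(3),'zr',Q[:,2].min().round(),Q[:,2].max().round())
    m=(hsv[:,0]<5)&(hsv[:,1]>180)&(hsv[:,2]>70)&(P[:,1]>100); Q=P[m][:,:2]; print('red',m.sum(),cv2.minAreaRect(Q.astype(np.float32)))
E
```

```text
cross [554.1 227.7  23.9] err [-0.1  0.4] depth s [554. 227.  27.] t [554. 227.  25.]
lapL [529.  209.3  12.1] err [-0.   0.2] depth s [524. 219.   0.] t [532. 218.  -0.]
lapT [532.2 250.7  22.5] err [-0.1  0.5] depth s [525. 271.   0.] t [536. 270.   2.]
shL [576.4 211.8  15.4] err [-0.3  1.2] depth s [579. 207.  28.] t [577. 205.  17.]
screw [703.4 231.7  67.9] err [-0.3  1.3] depth s [703. 235.  68.] t [706. 229.  63.]
handle_end_mid_top [ 536.9 -249.7  138.3] err [-0.1  0.6] depth s [ 536. -249.  140.] t [ 536. -253.  140.]
ferr_handle [ 607.8 -242.    71.2] err [-0.1  0.8] depth s [ 608. -240.   70.] t [ 609. -242.   69.]
baseA [ 503.2 -279.    42.2] err [  0.7 -13.8] depth s [ 511. -298.    3.] t [ 498. -224.    3.]
baseB [ 666.1 -270.2    4.3] err [-0.   0.3] depth s [ 666. -269.    5.] t [ 667. -271.    5.]
x [ 511.3 -299.6    6. ] err [-0.1  0.5] depth s [ 511. -298.    3.] t [ 512. -299.    3.]
sL [ 511.4 -299.1    8. ]
sB [ 666.4 -270.5    8. ]
sR [ 652.1 -192.8    8. ]
tL [ 497.4 -225.4    8. ]
tB [ 511.2 -301.9    8. ]
tR [ 665.  -273.1    8. ]
s handle 303 [ 568.3 -250.2  108. ] [ 0.708  0.125 -0.695] zr 67.0 145.0
red 1179 ((696.005615234375, 254.60523986816406), (199.74705505371094, 120.63658142089844), 3.209563970565796)
t handle 136 [ 564.4 -255.5  108.8] [ 0.717  0.101 -0.69 ] zr 66.0 141.0
red 267 ((699.0050659179688, 228.91696166992188), (180.41488647460938, 82.48067474365234), 4.244452476501465)
```

Request:
{"fn": "send_rows", "kwargs": {"series": [[85, [0.65, -0.55, 0.1], [0, 0, 0]], [85, [0.65, -0.55, 0.1], [0, 0, 0.6]], [85, [0.65, -0.55, 0.1], [0, 0, 0.6]], [85, [0.65, -0.55, 0], [0, 0, 0.6]], [85, [0.65, -0.55, 0], [0, 0, 0.6]], [85, [0.65, -0.55, 0], [0, 0, 0.6]], [85, [0.65, -0.55, 0], [0, 0, 0.6]], [85, [0.65, -0.55, 0], [0, 0, 0.6]]]}}

```text
clock: 1.1
eef_pos: [489.3, 360.3, 266.0]
tool_rot: [-3.141, -0.001, -3.048]
force: [-0.1, -0.3, 0.9]
width: 85.0
gripper_force: 0.0
```

Request:
{"fn": "send_rows", "kwargs": {"series": [[85, [0.1, -0.9, 0], [0, 0, 0.6]], [85, [0.1, -0.9, 0], [0, 0, 0.54]], [85, [0.1, -0.9, 0], [0, 0, 0]], [85, [0.1, -0.9, 0], [0, 0, 0]], [85, [0.1, -0.9, 0], [0, 0, 0]], [85, [0.1, -0.9, 0], [0, 0, 0]], [85, [0.1, -0.9, 0], [0, 0, 0]], [85, [0.1, -0.9, 0], [0, 0, 0]]]}}

```text
clock: 2.1
eef_pos: [536.2, -72.0, 266.1]
tool_rot: [3.141, -0.0, -2.95]
force: [1.2, -0.7, -0.0]
width: 84.9
gripper_force: 0.0
```

Request:
{"fn": "send_rows", "kwargs": {"series": [[85, [0, -0.92, 0], [0, 0, 0]], [85, [0, -0.92, 0], [0, 0, 0]], [85, [0, -0.92, 0], [0, 0, 0]], [85, [0, 0, 0], [0, 0, 0]]]}}

```text
clock: 2.6
eef_pos: [534.6, -242.3, 265.7]
tool_rot: [-3.139, -0.002, -2.959]
force: [-0.3, 1.3, -0.5]
width: 85.1
gripper_force: 0.0
```

```bash
python3 - <<'E'
from h import *
d=grab('wrist','w1'); print(sensors.read_state()['eef_pos'].round(1),np.linalg.inv(d['world_to_cam'])[:3].round(2).tolist(),proj(d,[568,-249,98]))
cv2.imwrite('pics/w1.png',cv2.resize(d['img'][...,::-1],(800,600),interpolation=cv2.INTER_CUBIC))
E
```

```text
[ 535.3 -238.4  265.7] [[-0.18, 0.94, 0.28, 463.26], [0.98, 0.17, 0.05, -254.78], [-0.0, 0.28, -0.96, 391.94]] (np.float64(259.0296827655233), np.float64(231.17302348079608))
```

View pics/w1.png

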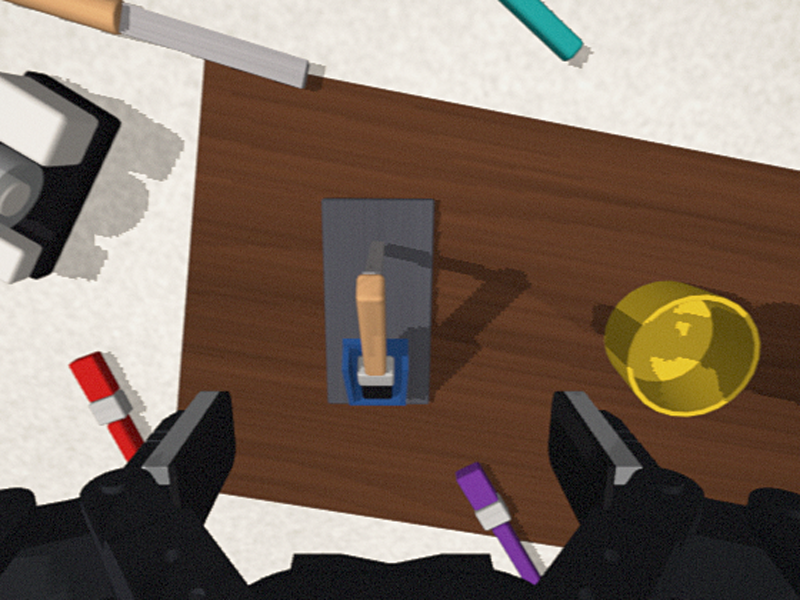

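The wrist view shows the base corners at (321,199), (435,199), (428,403) and (328,403). The handle end is at (370,282), the ferrule at (376,370), and the pot rim is centred near (687,355).

```bash
python3 - <<'E'
from h import *
d=load('w1'); s,t=load('scene'),load('side'); k=.7
W=lambda x,y:((x+.5)*k-.5,(y+.5)*k-.5)
def atz(p,z):
    a,b=ray(d,*p,100),ray(d,*p,600); return a+(b-a)*(z-a[2])/(b[2]-a[2])
cs=np.array([atz(W(*p),8) for p in((321,199),(435,199),(428,403),(328,403))]); print(cs.round(1).tolist(),cs.mean(0).round(1),np.linalg.norm(cs-np.roll(cs,1,0),axis=1).round(0))
e=cs[3]-cs[0]; g=cs[2]-cs[1]; print('yaw',np.arctan2(e[1],e[0]),np.arctan2(g[1],g[0]))
P,C,u,v=cloud(d); hsv=cv2.cvtColor(C[None],cv2.COLOR_RGB2HSV)[0].astype(int)
m=(u>240)&(u<280)&(v>190)&(v<255)&(P[:,2]>55)&(hsv[:,0]>5)&(hsv[:,0]<22)&(hsv[:,1]>80)
Q=P[m]; cen=Q.mean(0); w=np.linalg.svd(Q-cen)[2]; print('handle',m.sum(),cen.round(1),w[0].round(3),np.arctan2(w[0][1],w[0][0]),Q[:,2].min(),Q[:,2].max())
c,sn=np.cos(.19),np.sin(.19); o=np.array([581,-247.5])
L=np.c_[(Q[:,:2]-o)@[c,sn],(Q[:,:2]-o)@[-sn,c],Q[:,2]]
for z in range(60,150,10):
    q=L[abs(L[:,2]-z)<3]; print(z,len(q),q[:,:2].mean(0).round(1) if len(q) else '',(q[:,0]+q[:,2]).max().round(1) if len(q) else '', q[:,1].min().round(1) if len(q) else'',q[:,1].max().round(1) if len(q) else'')
m=(hsv[:,0]>20)&(hsv[:,0]<34)&(hsv[:,1]>150)&(abs(P[:,2]-50)<5); x,y=cv2.minEnclosingCircle(P[m][:,:2].astype(np.float32)); print('pot',x,y,P[m][:,2].mean())
print('tri handle', tri(d,W(371,282),s,((98+.5)/5-.5+205,(42+.5)/5-.5+260)))
E
```

```text
[[509.7, -298.0, 8.0], [495.1, -219.1, 8.0], [651.4, -192.3, 8.0], [665.8, -269.7, 8.0]] [ 580.5 -244.8    8. ] [159.  80. 159.  79.]
yaw 0.17985659882685265 0.16997563770915375
handle 1123 [ 552.7 -250.   122.9] [ 0.736  0.142 -0.661] 0.19096640881305949 66.67492238735787 143.71014718800424
60 0    
70 7 [9.8 8.5] 90.8 8.5 8.6
80 1 [13.7  7.8] 96.7 7.8 7.8
90 57 [8.1 2.1] 99.1 -4.2 8.1
100 60 [-2.1  2.8] 99.2 -3.5 8.4
110 75 [-12.1   2.4] 99.0 -4.1 8.7
120 87 [-22.4   2.9] 99.4 -4.1 9.0
130 127 [-35.4   3.9] 99.5 -3.8 9.5
140 299 [-46.    2.7] 99.4 -3.7 8.9
pot (564.36572265625, -29.327102661132812) 45.62856674194336 49.20660835154344
tri handle [ 531.94544241 -251.41554085  131.63156811]
```

Request:
{"fn": "send_rows", "kwargs": {"series": [[85, [0.186, -0.056, -0.643], [-0.18, 0.98, 0]], [85, [0.186, -0.056, -0.643], [-0.18, 0.98, 0]], [85, [0.186, -0.056, -0.643], [-0.18, 0.98, 0]], [85, [0, 0, 0], [0, 0, 0]], [85, [0, 0, 0], [0, 0, 0]]]}}

```text
clock: 3.28
eef_pos: [569.8, -245.3, 151.7]
tool_rot: [3.139, -0.26, -2.949]
force: [0.6, -0.3, 0.5]
width: 84.8
gripper_force: 0.0
```

Request:
{"fn": "send_rows", "kwargs": {"series": [[85, [-0.008, -0.025, -0.45], [0, 0, 0]], [85, [-0.009, -0.028, -0.478], [0, 0, 0]], [85, [0, 0, 0], [0, 0, 0]], [40, [0, 0, 0], [0, 0, 0]], [20, [0, 0, 0], [0, 0, 0]], [5, [0, 0, 0], [0, 0, 0]], [5, [0, 0, 0], [0, 0, 0]], [5, [0, 0, 0], [0, 0, 0]]]}}

```text
clock: 4.28
eef_pos: [569.1, -249.2, 95.5]
tool_rot: [3.139, -0.26, -2.95]
force: [0.6, 0.4, 5.3]
width: 13.2
gripper_force: 58.9
```

Request:
{"fn": "send_rows", "kwargs": {"series": [[5, [0, 0, 0], [0, 0, 0]], [5, [0, 0, 0], [0, 0, 0]], [5, [0, 0, 0], [0, 0, 0]], [5, [0, 0, 0], [0, 0, 0]]]}}

```text
clock: 4.78
eef_pos: [569.1, -249.1, 95.5]
tool_rot: [3.139, -0.26, -2.95]
force: [-0.5, 1.0, 5.5]
width: 13.2
gripper_force: 59.0
```

Request:
{"fn": "send_rows", "kwargs": {"series": [[5, [0, 0, 0.1], [0, 0, 0]], [5, [0, 0, 0.2], [0, 0, 0]], [5, [0, 0, 0.4], [0, 0, 0]], [5, [0, 0, 0.6], [0, 0, 0]], [5, [0, 0, 0.5], [0, 0, 0]], [5, [0, 0, 0.2], [0, 0, 0]], [5, [0, 0, 0], [0, 0, 0]], [5, [0, 0, 0], [0, 0, 0]]]}}

```text
clock: 5.78
eef_pos: [568.1, -248.9, 213.6]
tool_rot: [3.138, -0.263, -2.95]
force: [-0.0, 0.0, -0.4]
width: 13.4
gripper_force: 58.4
```

```bash
python3 - <<'E'
from h import *
st=sensors.read_state(); T=st['eef_pos']; print(T.round(1),st['force'].round(1))
w,s,t=[grab(n,n+'2') for n in('wrist','scene','side')]
im=[]
exp=T+np.array([80*.983+3,80*.184,-75])
for d in(s,t):
    u,v=map(int,proj(d,T+[20,0,-25])); u0,v0=u-40,v-55; print(u0,v0); im.append(cv2.resize(d['img'][v0:v0+110,u0:u0+80,::-1],(400,550),interpolation=cv2.INTER_CUBIC))
cv2.imwrite('pics/l2.png',np.hstack(im)); 
E
```

```text
[ 568.1 -248.9  213.6] [-0.   0.  -0.4]
202 214
283 183
```

View pics/l2.png

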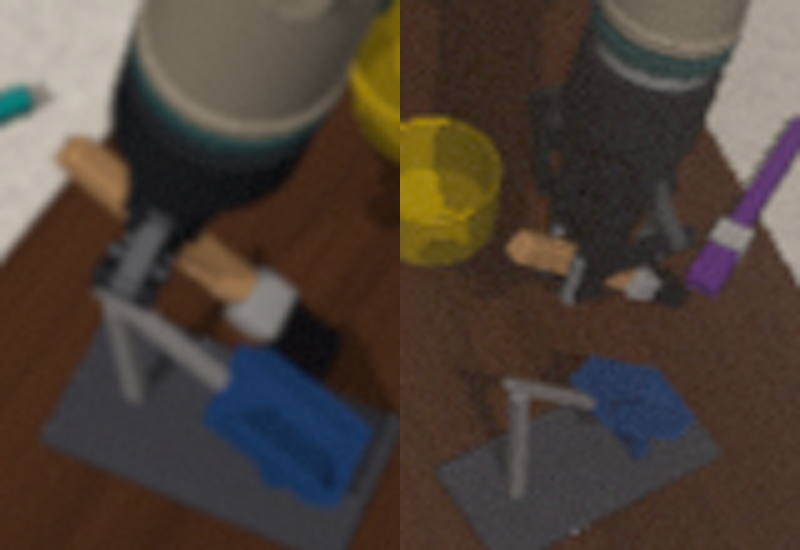

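The brush is held and still slopes about 45 degrees: bristles at (315,340) in the left crop and (670,290) in the right. I'll measure its slope and tip.

```bash
python3 - <<'E'
from h import *
s,t=load('scene2'),load('side2'); T=np.array([568.1,-248.9,213.6]); yaw=.19
R=np.array([[np.cos(yaw),np.sin(yaw)],[-np.sin(yaw),np.cos(yaw)]])
for n,d in(('s',s),('t',t)):
    P,C,u,v=cloud(d); hsv=cv2.cvtColor(C[None],cv2.COLOR_RGB2HSV)[0].astype(int)
    L=np.c_[(P[:,:2]-T[:2])@R.T,P[:,2]-T[2]]
    b=(L[:,2]>-110)&(L[:,2]<70)&(abs(L[:,1])<18)&(L[:,0]>-60)&(L[:,0]<100)&(abs(L[:,0]+L[:,2])<26)
    wood=b&(hsv[:,0]>5)&(hsv[:,0]<22)&(hsv[:,1]>90)&(hsv[:,2]>90)
    Q=L[wood]; up=Q[(Q[:,0]+Q[:,2])>4]; A=np.polyfit(up[:,0],up[:,2],1); print(n,len(Q),len(up),'slope',np.degrees(np.arctan(A[0])),'x+z',(up[:,0]+up[:,2]).mean(),'lat',up[:,1].mean(), 'z max',Q[:,2].max(),'xmin',Q[:,0].min())
    bl=b&(hsv[:,2]<45)&(L[:,0]>45); Q=L[bl]; print('bristle',len(Q),Q.min(0).round(1),Q.max(0).round(1),((Q[:,0]-Q[:,2])*.7071).max())
    lat=np.polyfit(up[:,0],up[:,1],1); print('yaw err',lat[0])
S=lambda x,y,o:((x+.5)/5-.5+o[0],(y+.5)/5-.5+o[1])
print(tri(s,S(312,372,(202,214)),t,S(262,303,(283,183)))-T)
E
```

```text
s 232 198 slope -44.83682172911529 x+z 12.81697020022568 lat -2.2703696573160217 z max 47.94359721680124 xmin -38.96430345979505
bristle 128 [ 53.  -11.6 -69.1] [ 77.   11.2 -42.7] 103.10877311991752
yaw err 0.01449880919920025
t 88 55 slope -44.39692223961048 x+z 10.810758833212253 lat -5.298648723309025 z max 47.83379701763161 xmin -41.16468974185829
bristle 20 [ 52.1 -15.2 -65.8] [ 72.6   3.2 -46.7] 95.50005959666741
yaw err -0.06800622438325385
[ 65.49282958  10.96417101 -83.55758469]
```

Request:
{"fn": "send_rows", "kwargs": {"series": [[5, [-0.253, 0.862, 0], [0, 0, 0]], [5, [-0.253, 0.862, 0], [0, 0, 0]], [5, [-0.253, 0.862, 0], [0, 0, 0]], [5, [-0.253, 0.862, 0], [0, 0, 0]], [5, [0, 0, -0.4], [0, 0, 0]], [5, [0, 0, -0.4], [0, 0, 0]], [5, [0, 0, 0], [0, 0, 0]], [5, [0, 0, 0], [0, 0, 0]]]}}

```text
clock: 6.92
eef_pos: [508.4, -42.5, 167.2]
tool_rot: [3.139, -0.261, -2.95]
force: [0.8, 0.3, -0.8]
width: 12.9
gripper_force: 58.7
```

Request:
{"fn": "send_rows", "kwargs": {"series": [[5, [0, 0, -0.35], [0, 0, 0]], [5, [0, 0, -0.35], [0, 0, 0]], [5, [0, 0, -0.3], [0, 0, 0]], [5, [0, 0, -0.2], [0, 0, 0]], [5, [0, 0, 0], [0, 0, 0]], [5, [0, 0, 0], [0, 0, 0]]]}}

```text
clock: 7.68
eef_pos: [508.5, -42.4, 95.3]
tool_rot: [3.139, -0.26, -2.95]
force: [0.0, 0.8, -0.5]
width: 13.1
gripper_force: 58.6
```

```bash
python3 - <<'E'
from h import *
st=sensors.read_state(); T=st['eef_pos']; print(T.round(1),st['force'].round(1))
s,t=[grab(n,n+'3') for n in('scene','side')]
im=[]
for d in(s,t):
    u,v=map(int,proj(d,[560,-31,40])); u0,v0=u-40,v-45; print(u0,v0); im.append(cv2.resize(d['img'][v0:v0+80,u0:u0+80,::-1],(400,400),interpolation=cv2.INTER_CUBIC))
cv2.imwrite('pics/p3.png',np.hstack(im)); 
E
```

```text
[508.5 -42.4  95.3] [ 0.   0.8 -0.5]
246 180
247 173
```

View pics/p3.png

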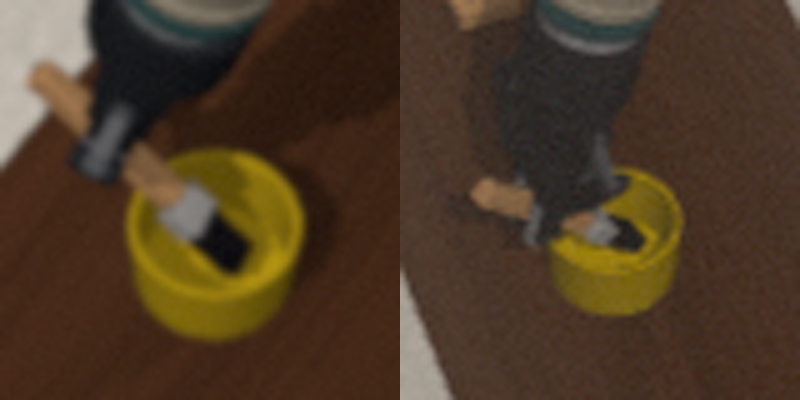

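The tip is well inside the pot, clear of the walls (bristles at (225,245) in the left crop and (625,240) in the right), and the contact force is about zero. Next I lift and go over the lap.

Request:
{"fn": "send_rows", "kwargs": {"series": [[5, [0, 0, 0.4], [0, 0, 0]], [5, [0, 0, 0.6], [0, 0, 0]], [5, [0, 0, 0.6], [0, 0, 0]], [5, [0, 0, 0.2], [0, 0, 0]], [5, [-0.09, 0.853, 0], [0, 0, 0]], [5, [-0.09, 0.853, 0], [0, 0, 0]], [5, [-0.09, 0.853, 0], [0, 0, 0]], [5, [-0.09, 0.853, 0], [0, 0, 0]]]}}

```text
clock: 8.78
eef_pos: [485.9, 163.8, 202.3]
tool_rot: [3.139, -0.262, -2.95]
force: [0.6, -0.1, -0.5]
width: 12.8
gripper_force: 58.7
```

Request:
{"fn": "send_rows", "kwargs": {"series": [[5, [-0.09, 0.853, 0], [0, 0, 0]], [5, [0, 0, -0.4], [0, 0, 0]], [5, [0, 0, -0.6], [0, 0, 0]], [5, [0, 0, -0.2], [0, 0, 0]], [5, [0, 0, 0], [0, 0, 0]], [5, [0, 0, 0], [0, 0, 0]]]}}

```text
clock: 9.52
eef_pos: [481.8, 213.7, 131.8]
tool_rot: [3.139, -0.259, -2.95]
force: [0.3, 0.5, -0.5]
width: 13.2
gripper_force: 58.8
```

```bash
python3 - <<'E'
from h import *
st=sensors.read_state(); T=st['eef_pos']; print(T.round(1),st['tool_rot'].round(3),st['force'].round(1))
w,s,t=[grab(n,n+'4') for n in('wrist','scene','side')]
print('exp cross px wrist',proj(w,[554,227.5,26]))
im=[]
for d,k in((s,0),(t,0),(w,1)):
    u,v=map(int,proj(d,[550,225,40])); h=30 if not k else 70; u0,v0=u-h,v-h; print(u0,v0,h); im.append(cv2.resize(d['img'][max(v0,0):v0+2*h,u0:u0+2*h,::-1],(266,266) if 0 else (266,300),interpolation=cv2.INTER_CUBIC))
cv2.imwrite('pics/l4.png',np.hstack(im)); 
E
```

```text
[481.8 213.7 131.8] [ 3.139 -0.259 -2.95 ] [ 0.3  0.5 -0.5]
exp cross px wrist (np.float64(273.01775471845747), np.float64(368.6094720624367))
301 130 30
230 137 30
200 301 70
```

View pics/l4.png

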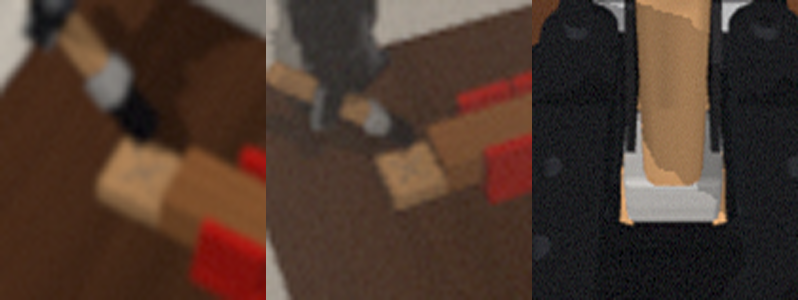

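```bash
python3 - <<'E'
from h import *
s,t=load('scene4'),load('side4')
k=60/266
S=lambda x,y,o:((x+.5)*k-.5+o[0],(y+.5)*.2-.5+o[1])
tip=np.array([481.8,213.7,131.8])+[73.7*.982,73.7*.19,-73.4]
print('exp tip',tip.round(1),'tri',tri(s,S(140,135,(301,130)),t,S(141,141,(230,137))).round(1),'px exp',proj(s,tip),proj(t,tip),'crop px',S(140,135,(301,130)),S(141,141,(230,137)))
for d in(s,t):
    P,C,u,v=cloud(d); m=(C.max(1)<40)&(P[:,2]>45)&(P[:,2]<90)&(P[:,0]>515)&(P[:,0]<575)&(abs(P[:,1]-225)<22); Q=P[m]; print(m.sum(),Q.min(0).round(),Q.max(0).round(),Q[Q[:,0]>np.percentile(Q[:,0],90)].mean(0).round(1))
E
```

```text
exp tip [554.2 227.7  58.4] tri [550.7 219.8  61.6] px exp (np.float64(334.3670763681514), np.float64(156.81122887630306)) (np.float64(261.42750244894387), np.float64(163.22860176405692)) crop px (332.19172932330827, 156.6) (261.4172932330827, 164.8)
68 [533. 212.  63.] [558. 238.  89.] [556.  226.6  65.5]Traceback (most recent call last):
  File "<stdin>", line 8, in <module>
    return umr_minimum(a, axis, None, out, keepdims, initial, where)
ValueError: zero-size array to reduction operation minimum which has no identity
```

Request:
{"fn": "send_rows", "kwargs": {"series": [[5, [0, 0, -0.2], [0, 0, 0]], [5, [0, 0, -0.15], [0, 0, 0]], [5, [0, 0, -0.08], [0, 0, 0]], [5, [0, 0, -0.03], [0, 0, 0]], [5, [0, 0, 0], [0, 0, 0]]]}}

```text
clock: 10.3
eef_pos: [481.1, 213.6, 103.2]
tool_rot: [3.139, -0.261, -2.95]
force: [-0.6, -0.4, -1.2]
width: 13.0
gripper_force: 58.8
```

Request:
{"fn": "send_rows", "kwargs": {"series": [[5, [0, 0, -0.02], [0, 0, 0]], [5, [0, 0, 0], [0, 0, 0]]]}}

```text
clock: 10.55
eef_pos: [481.1, 213.6, 102.2]
tool_rot: [3.139, -0.261, -2.95]
force: [-0.7, 0.4, 1.1]
width: 13.0
gripper_force: 58.8
```

Request:
{"fn": "send_rows", "kwargs": {"series": [[5, [0, 0, -0.02], [0, 0, 0]], [5, [0, 0, 0], [0, 0, 0]]]}}

```text
clock: 10.8
eef_pos: [480.9, 213.6, 100.9]
tool_rot: [3.139, -0.261, -2.95]
force: [0.4, 0.7, 1.7]
width: 13.2
gripper_force: 58.8
```

Request:
{"fn": "send_rows", "kwargs": {"series": [[5, [0, 0, -0.02], [0, 0, 0]], [5, [0, 0, 0], [0, 0, 0]]]}}

```text
clock: 11.05
eef_pos: [480.9, 213.5, 99.6]
tool_rot: [3.139, -0.261, -2.95]
force: [-1.3, 0.5, 2.0]
width: 12.6
gripper_force: 58.9
```

```bash
python3 - <<'E'
from h import *
F=[]
for i in range(3):
    s,t=[grab(n,n+'5') for n in('scene','side')]; F.append(sensors.read_state()['force'])
print(np.mean(F,0).round(2),np.array(F).round(1).tolist())
im=[]
for d in(s,t):
    u,v=map(int,proj(d,[550,225,30])); u0,v0=u-25,v-25; print(u0,v0); im.append(cv2.resize(d['img'][v0:v0+50,u0:u0+50,::-1],(400,400),interpolation=cv2.INTER_CUBIC))
cv2.imwrite('pics/l5.png',np.hstack(im)); print(proj(s,[554,227.5,26]),proj(t,[554,227.5,26]))
P,C,u,v=cloud(s); m=(C.max(1)<40)&(P[:,2]>24)&(P[:,2]<60)&(P[:,0]>515)&(P[:,0]<575)&(abs(P[:,1]-225)<22); Q=P[m]; print(m.sum(),Q.min(0).round(),Q.max(0).round(),Q[Q[:,0]>np.percentile(Q[:,0],90)].mean(0).round(1))
E
```

```text
[-0.88 -0.14  1.8 ] [[-1.3, -0.9, 0.9], [-0.9, 0.1, 2.5], [-0.4, 0.3, 2.0]]
306 138
235 144
(np.float64(333.11349864949483), np.float64(164.03641304181392)) (np.float64(261.79187956799234), np.float64(169.72136560067884))
58 [533. 211.  35.] [556. 240.  54.] [554.9 222.7  38.6]
```

View pics/l5.png

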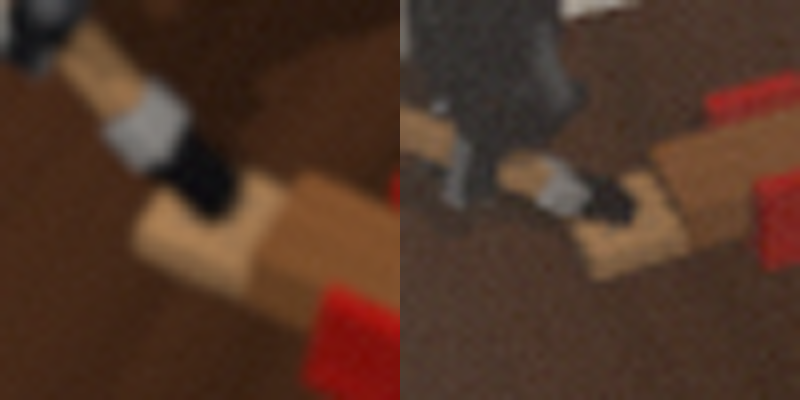

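The bristle tip sits on the cross ((225,200) left, (622,210) right) and presses lightly, at about 2 N. Next I lift and return to the stand.

Request:
{"fn": "send_rows", "kwargs": {"series": [[5, [0, 0, 0.2], [0, 0, 0]], [5, [0, 0, 0.5], [0, 0, 0]], [5, [0, 0, 0.7], [0, 0, 0]], [5, [0, 0, 0.52], [0, 0, 0]], [5, [0.162, -0.857, 0], [0, 0, 0]], [5, [0.162, -0.857, 0], [0, 0, 0]], [5, [0.162, -0.857, 0], [0, 0, 0]], [5, [0.162, -0.857, 0], [0, 0, 0]]]}}

```text
clock: 12.35
eef_pos: [520.7, 6.2, 215.7]
tool_rot: [3.139, -0.259, -2.95]
force: [-0.1, 0.7, -0.5]
width: 12.9
gripper_force: 58.8
```

Request:
{"fn": "send_rows", "kwargs": {"series": [[5, [0.162, -0.857, 0], [0, 0, 0]], [5, [0.162, -0.857, 0], [0, 0, 0]], [5, [0.162, -0.857, 0], [0, 0, 0]], [5, [0.162, -0.857, 0], [0, 0, 0]], [5, [0.162, -0.857, 0], [0, 0, 0]], [5, [0, 0, 0], [0, 0, 0]], [5, [0, 0, 0], [0, 0, 0]], [5, [0, 0, 0], [0, 0, 0]]]}}

```text
clock: 13.35
eef_pos: [569.0, -247.3, 215.1]
tool_rot: [3.138, -0.26, -2.947]
force: [0.0, 0.2, -0.9]
width: 13.0
gripper_force: 58.8
```

Request:
{"fn": "send_rows", "kwargs": {"series": [[5, [0, -0.028, -0.5], [0, 0, 0]], [5, [0, 0, -0.6], [0, 0, 0]], [5, [0, 0, -0.4], [0, 0, 0]], [5, [0, 0, -0.2], [0, 0, 0]], [5, [0, 0, 0], [0, 0, 0]], [5, [0, 0, 0], [0, 0, 0]]]}}

```text
clock: 14.1
eef_pos: [569.1, -250.3, 113.8]
tool_rot: [3.139, -0.26, -2.95]
force: [-0.3, 0.9, -1.0]
width: 13.4
gripper_force: 58.6
```

Request:
{"fn": "send_rows", "kwargs": {"series": [[5, [0, 0.018, -0.1], [0, 0, 0]], [5, [0, 0, -0.1], [0, 0, 0]], [5, [0, 0, -0.05], [0, 0, 0]], [5, [0, 0, -0.03], [0, 0, 0]], [5, [0, 0, 0], [0, 0, 0]], [5, [0, 0, 0], [0, 0, 0]]]}}

```text
clock: 14.85
eef_pos: [568.6, -249.9, 96.2]
tool_rot: [3.139, -0.261, -2.95]
force: [0.6, -0.1, -0.5]
width: 13.5
gripper_force: 58.9
```

Request:
{"fn": "send_rows", "kwargs": {"series": [[5, [0.008, 0.008, -0.012], [0, 0, 0]], [5, [0, 0, 0], [0, 0, 0]], [5, [0, 0, 0], [0, 0, 0]]]}}

```text
clock: 15.22
eef_pos: [569.1, -249.4, 95.5]
tool_rot: [3.139, -0.261, -2.95]
force: [0.7, -0.5, 0.1]
width: 12.9
gripper_force: 59.1
```

Request:
{"fn": "send_rows", "kwargs": {"series": [[5, [0, 0, -0.012], [0, 0, 0]], [5, [0, 0, 0], [0, 0, 0]], [5, [0, 0, 0], [0, 0, 0]]]}}

```text
clock: 15.6
eef_pos: [569.2, -249.5, 95.4]
tool_rot: [3.139, -0.261, -2.95]
force: [-0.6, -0.9, 5.2]
width: 13.2
gripper_force: 59.7
```

Contact force matches the value at the grasp, so the brush is seated. I'll open the fingers gently and retreat.

Request:
{"fn": "send_rows", "kwargs": {"series": [[16, [0, 0, 0], [0, 0, 0]], [20, [0, 0, 0], [0, 0, 0]], [28, [0, 0, 0], [0, 0, 0]], [40, [0, 0, 0], [0, 0, 0]], [60, [0, 0, 0], [0, 0, 0]], [85, [0, 0, 0], [0, 0, 0]], [85, [0, 0, 0], [0, 0, 0]], [85, [0, 0, 0], [0, 0, 0]]]}}

```text
clock: 16.6
eef_pos: [569.1, -249.4, 94.7]
tool_rot: [3.139, -0.261, -2.95]
force: [0.4, -0.3, 0.5]
width: 84.9
gripper_force: 0.0
```

Request:
{"fn": "send_rows", "kwargs": {"series": [[85, [0, 0, 0.3], [0, 0, 0]], [85, [0, 0, 0.7], [0, 0, 0]], [85, [0, 0, 0.8], [0, 0, 0]], [85, [0, 0, 0.6], [0, 0, 0]], [85, [-0.6, 0, 0.4], [0, 0, 0]], [85, [-0.6, 0, 0], [0, 0, 0]], [85, [0, 0, 0], [0, 0, 0]], [85, [0, 0, 0], [0, 0, 0]]]}}

```text
clock: 17.6
eef_pos: [498.0, -249.3, 263.6]
tool_rot: [3.14, -0.259, -2.95]
force: [1.4, 0.7, 0.7]
width: 84.9
gripper_force: 0.0
```

```bash
python3 - <<'E'
from h import *
st=sensors.read_state(); print(st['eef_pos'].round(1),st['force'].round(1))
s0,t0=load('scene'),load('side'); s,t=[grab(n,n+'6') for n in('scene','side')]
im=[]
for d,o in((s0,(205,260)),(s,(205,260)),(t0,(285,245)),(t,(285,245))): im.append(cv2.resize(d['img'][o[1]:o[1]+70,o[0]:o[0]+80,::-1],(400,300),interpolation=cv2.INTER_CUBIC))
cv2.imwrite('pics/f6.png',np.vstack([np.hstack(im[:2]),np.hstack(im[2:])]))
for d in(s,t):
    P,C,u,v=cloud(d); hsv=cv2.cvtColor(C[None],cv2.COLOR_RGB2HSV)[0].astype(int)
    R=P[(hsv[:,0]>20)&(hsv[:,0]<34)&(hsv[:,1]>180)&(hsv[:,2]>70)&(P[:,2]>44)]; A=np.c_[2*R[:,:2],np.ones(len(R))]; print('pot',np.linalg.lstsq(A,(R[:,:2]**2).sum(1),rcond=None)[0][:2])
E
```

```text
[ 498.  -249.3  263.6] [1.4 0.7 0.7]
pot [565.00695637 -30.26808473]
pot [ 484.73971296 -101.90317892]
```

View pics/f6.png

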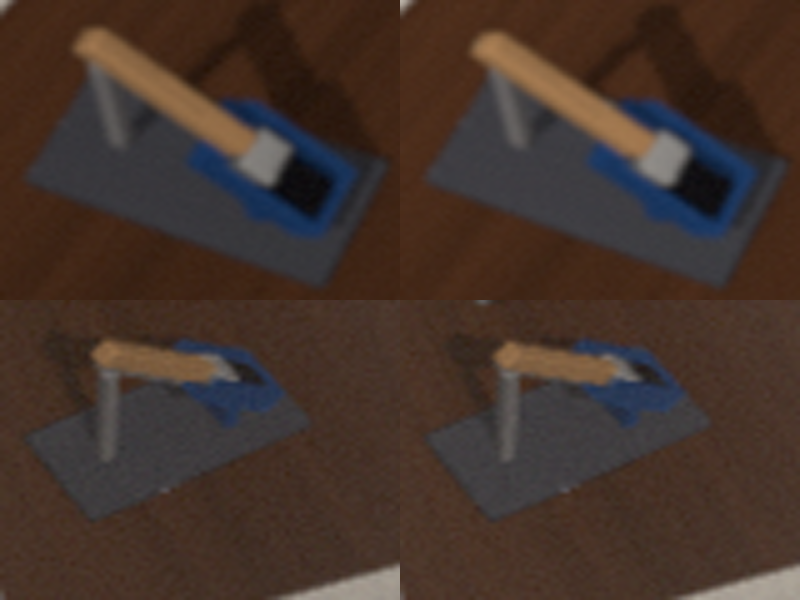

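After the move the brush lies exactly as it did before (handle end at (95,40) and (495,40) in the top crops). The scene view puts the pot where it was; the side-view fit is off because the arm blocks it. I'm handing in the job.

```bash
python3 -c "
from h import *
print(ctrl.finish_job())"
```

```text
the job is handed in; nothing more can be done
None
```

The brush was dipped about 28 mm below the pot's rim, dabbed on the cross at about 2 N, and laid back in its stand as it was; the pot has not moved, and the job was handed in at about 18 s.

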